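# Hang the small ladle over its drip ramekin

### The arm

A 7-joint arm with a two-finger parallel gripper is mounted at the origin on the work surface. World frame = base frame: x ahead of the robot, y to its left, z up, the work surface at z = 0. Lengths are in m, angles in degrees, forces in N, time in s.
With the tool pointing down it reaches from about 0.35 to 0.9 m from the base axis. Payload 19.9 kg.
Tool frame: the origin (TCP) lies between the finger pads; the fingertips stand robot.tip_reach ahead of it and the grasp point (between the pads) lies 5 mm behind it (robot.tip_reach is the distance from the TCP to the fingertips, in m); z points along the fingers, y is the direction in which the jaws open and shut (so a half turn about z gives the same grasp; the last joint's range is limited). The gripper opens to 85 mm and grips with 20 to 120 N. Pads are 22 mm wide; open, the fingers measure 114 mm over their backs; the gripper's body (76 mm by 85 mm) begins 54 mm behind the grasp point. The pads swing forward as they close: fully open they stand 13 mm farther back than shut.
Start: joints at [69.471, 23.915, -0.59, 92.452, 0.269, 63.638, -3.037], TCP at [0.195, -0.594, 0.245] pointing down, gripper open.
Joint ranges: [-161.28, 161.28], [-22.2, 115.67], [-73.04, 71.86], [3.21, 147.25], [-68.34, 248.33], [10.77, 114.83], [-161.83, 161.83]. Speed limits (degrees/s): [108.29, 108.29, 136.94, 136.94, 172.46, 172.46, 172.46].

### API

Orientations are given as [roll, pitch, yaw] about the fixed x, y, z axes, in that order (R = Rz(yaw) Ry(pitch) Rx(roll)).
In Python, from cell import robot gives the robot as it stands.
- The arm moves only by the tool apply_moves, never from a script. Its argument "moves" is one flat list of numbers, 5 for each row, row after row: the shift along the tool's x, y, z in units of 30 mm (1.0 is 30 mm), then the turn about the tool's z in units of 5 degrees (1.0 is 5 degrees), then the gripper's target within -1 to 1 (shut at 1, half-way at 0, fully open at -1). A call has 1 to 20 rows; each row is the pose to reach, as a shift and turn from the pose measured when the call began, along the tool's axes at that moment; what a row does not reach only later rows make up. A row lasts 1/12 s, in which the tool goes at most 41.7 mm and 7.16 degrees, less where a joint would pass 70% of its speed; a pose out of reach is approached as far as the arm can. A call with a gripper value outside its range is refused whole. The fingers move at their own pace and stop on an object; "force" is the grip in N (left out, the last holds). Time passes only in rows, so rows that repeat a pose let the fingers close. It gives the time, the measured TCP pose, the force and the opening at its end, in the units of the state.
- robot.sense(): the state, without advancing time (a new reading comes with each control period).
- robot.snapshot(name): name is "scene" or "top" or "wrist"; returns a dict with "pixels" (384x512x3 uint8, red, green, blue), "depth" (384x512 float32, m along the optical axis (not along the pixel's ray), 0 where there is no reading), "fovy" (degrees; the focal length in pixels is half the picture's height over the tangent of half this angle, whatever the lens; pixels are square), "cx", "cy" (the principal point, pixels), "k1" (the pictures are not rectified: a ray, as slopes to the right and down, at radius r is drawn at 1 + k1 r^2 times it, then the intrinsics apply), "rvec" (rotation vector, rad) and "tvec" (3), from world to camera coordinates, as OpenCV has them. Camera axes: x right, y down, z forward; pixel columns grow to the right and rows downward; lengths in m; the calibration is good to about 2 mm. A picture is of the moment at which its call begins.
- robot.sign_off(): hands the job in, once; it reports no verdict.
The state is a dict: "time_s": time; "qpos": joint angles; "joint_velocities": joint speeds; "effort": joint torques, N m; "tool_pos": TCP position; "orientation": TCP orientation; "ft_force": force on the tool from outside, world axes, zero at the start; "wrist_torque": the same for the moment, N m; "width": finger opening in m.
Only numpy, scipy, OpenCV 4.12 (cv2) and the standard library are available. Lean on these libraries where they do the work, as an engineer would, in place of code of your own. Each camera call takes 0.05 s, during which the arm holds its last target.

### The job

Pick up the small ladle with the cup-shaped bowl that stands on the granite worktop (not the flat-footed press with the same grip), and hook it over the bare middle of the rail. Then slide it along, without lifting it off the rail, until it hangs right above the round glass ramekin that will catch its drips. Let it hang there upright and still on its own, and leave the ramekin where it stands.

Things in the scene. Friction and masses are not known exactly. Their poses are not given: they have to be found in the camera images.
- ladle: Small aluminium ladle, upright on its flat cup, 225 mm tall, 0.13 kg. Origin: underside, below the handle; z up, x to the side of cup and hook. Wooden grip at x = y = 0: 20 (x) by 16 (y) mm, z = 160 to 225. Strap handle 6 by 12 mm. Cup 48 mm across, 34 tall, centred at x = 22: bring it in below the rail, strap side towards the robot. The press like it has a flat disc foot 84 mm across.
- ladle_crook (a point): Point of the ladle to rest on the rail: middle of the underside of its hook's flat crown, at x = 18, y = 0, z = 150 mm in the ladle's frame, near its balance line; same axes. Crown 5 mm thick, 16 mm wide (y), from the handle to x = 38; its tip at x = 33 to 38 turns down to z = 128. Space for the rail: x = 3 to 33.
- rail: Fixed stainless rail, a round level tube 16 mm thick, 600 mm long, on two end posts. Origin: on the worktop below the tube's middle; y along the tube, x square to it, away from the robot. Tube axis at z = 212 mm, top at 220. Orange tongs hang at y = -245, a steel fork at y = +245 mm; the tube between them is bare.
- ramekin: Round glass ramekin, 84 mm across, 40 mm tall, 0.22 kg, standing on the worktop below the rail, 125 to 165 mm to one side of the rail's middle (either side). Origin: centre of its underside. A square white dish of like size stands below the other side.
Mind the look-alikes: they are no part of the job. What is shaped like the ladle but orange or yellow is not meant.

How it is judged:
By the outcome, as a careful person would: the job done as asked, in the order asked, and still so for the second after the job is handed in, with the robot touching nothing.
It also fails if it takes over 54 s, if anything falls off the work surface, if the arm or the gripper's body presses on something with over 40 N, if the wrist force passes 120 N, or if a joint passes its speed limit or range.

## Working session

There is one attempt and no reset: what is moved stays moved. The work goes in short steps, Python scripts to look and compute and a tool call to move; the robot and the scene stay as the last step left them, time stands still between calls to the robot, and variables do not carry over. Pictures are saved under pics/ and viewed, and the job is handed in when it is done.

Besides the shell and the picture viewer there is one more tool, called after "Request:" by a JSON object that holds its "method" and its "body", one argument or row to a line. apply_moves: Moves the arm, as the interface text tells. Its arguments: {"type":"object","properties":{"moves":{"type":"array"},"force":{"type":"number"}},"required":["moves"]}

```bash
ls; mkdir -p pics
cat > h.py <<'E'
import numpy as np,cv2
from cell import robot
def snap(n,fn=None):
    s=robot.snapshot(n)
    if fn: cv2.imwrite('pics/'+fn,cv2.cvtColor(s['pixels'],cv2.COLOR_RGB2BGR))
    return s
def cam(s):
    R=cv2.Rodrigues(np.array(s['rvec'],float))[0];t=np.array(s['tvec'],float).ravel()
    f=192/np.tan(np.radians(s['fovy']/2));return R,t,f
def ray(s,u,v):
    R,t,f=cam(s);xd=np.array([(u-s['cx'])/f,(v-s['cy'])/f]);x=xd.copy()
    for _ in range(30): x=xd/(1+s['k1']*(x@x))
    return R.T@(-t),R.T@np.array([x[0],x[1],1.]),R,t
def onz(s,u,v,z):
    c,d,_,_=ray(s,u,v);return c+d*(z-c[2])/d[2]
def dep(s,u,v):
    c,d,_,_=ray(s,u,v);return c+d*s['depth'][int(round(v)),int(round(u))]
def proj(s,p):
    R,t,f=cam(s);q=R@np.array(p,float)+t;x=q[:2]/q[2];x=x*(1+s['k1']*(x@x));return x*f+[s['cx'],s['cy']]
def two(s1,a,s2,b):
    c1,d1,_,_=ray(s1,*a);c2,d2,_,_=ray(s2,*b)
    k=np.linalg.lstsq(np.c_[d1,-d2],c2-c1,rcond=None)[0];p,q=c1+k[0]*d1,c2+k[1]*d2
    return (p+q)/2,np.linalg.norm(p-q)
E
python3 - <<'E'
from h import *
for n in ('scene','top','wrist'):
    s=snap(n,n+'0.png');R,t,f=cam(s);print(n,s['fovy'],s['k1'],(-R.T@t).round(3),R[2].round(3))
print(robot.sense(),robot.tip_reach)
E
```

```text
pics
scene 48.84068921400421 -0.11431372256309394 [ 1.213 -0.245  0.63 ] [-0.76   0.321 -0.565]
top 47.07532243835897 0.01670128606830006 [0.32  0.061 0.968] [ 0.221 -0.    -0.975]
wrist 61.166184278853386 0.009993069569653287 [ 0.27  -0.569  0.374] [-0.292 -0.095 -0.952]
{'time_s': 0.15, 'qpos': array([69.47201267, 23.93957585, -0.58959587, 92.47529115,  0.26837916,
       63.63919776, -3.03873269]), 'joint_velocities': array([ 0.10117763, -0.05862237,  0.07875981, -0.13931373, -0.0150946 ,
       -0.00653984,  0.11384371]), 'effort': array([ 1.27380023e-03, -8.64747691e+01,  6.79151528e-01, -4.35056126e+01,
        1.90908235e-02,  5.75250015e-03,  1.23529475e-06]), 'tool_pos': array([ 0.19461036, -0.59367599,  0.2448276 ]), 'orientation': array([-1.79947442e+02,  3.91519132e-03,  1.81475224e+01]), 'ft_force': array([ 0.36856117,  0.62449184, -0.81879576]), 'wrist_torque': array([-0.03794806, -0.00783147, -0.01452864]), 'width': 0.08558619204779559} 0.014
```

View pics/scene0.png

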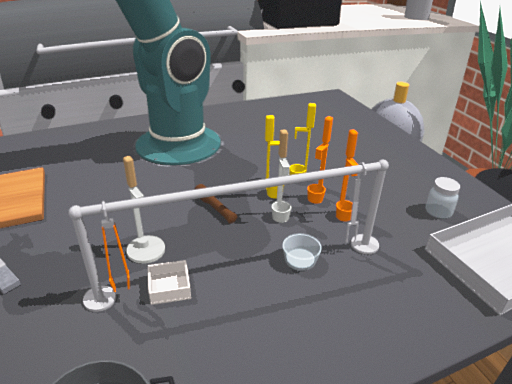

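View pics/top0.png

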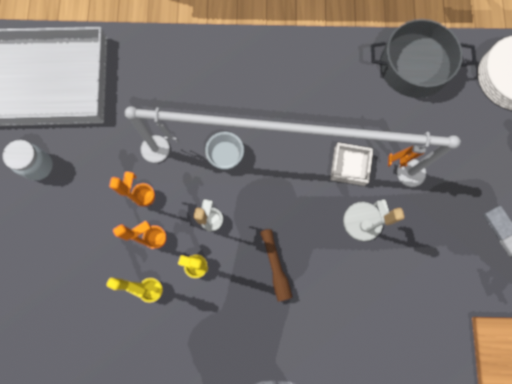

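View pics/wrist0.png

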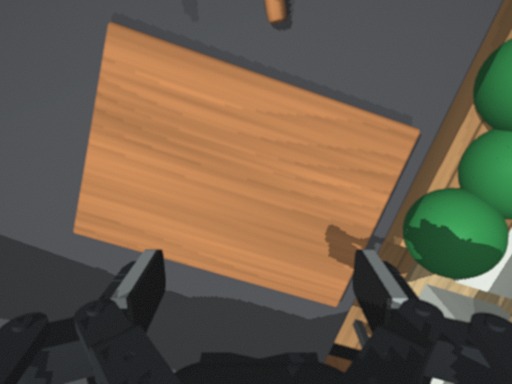

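The ladle candidates are the white one with the cup at top (208,215) / scene (282,185), and the press with a wide disc foot at top (365,220) / scene (140,210). There are also orange ones at top (140,190) and (145,235), and yellow ones at top (140,288) and (193,264). The white one with the small cup fits the description. I'll confirm it in an enlarged crop.

Run:
```python
from h import *
a=cv2.imread('pics/scene0.png')[90:280,230:400];b=cv2.imread('pics/top0.png')[120:300,110:290]
a=cv2.resize(a,(400,447),interpolation=2);b=cv2.resize(b,(400,400),interpolation=2)
o=np.zeros((447,800,3),np.uint8);o[:,:400]=a;o[:400,400:]=b;cv2.imwrite('pics/crop1.png',o)
s=snap('top');np.set_printoptions(suppress=True,precision=3)
# depth-derived points, cluster grip by colour
for n in('top','scene'):
    s=snap(n)
    for y,x in ([(215,200),(212,203),(208,208),(205,207),(218,215),(190,145),(264,187),(232,120),(150,225),(165,352)] if n=='top' else [(140,283),(168,284),(210,282),(115,270),(110,311),(130,328),(135,352)]):
        print(n,(x,y),dep(s,x,y))
```

```text
top (200, 215) [0.446 0.144 0.225]
top (203, 212) [0.452 0.139 0.224]
top (208, 208) [0.472 0.137 0.155]
top (207, 205) [0.477 0.139 0.158]
top (215, 218) [0.478 0.135 0.004]
top (145, 190) [0.538 0.293 0.008]
top (187, 264) [0.368 0.171 0.155]
top (120, 232) [0.415 0.277 0.226]
top (225, 150) [0.635 0.118 0.005]
top (352, 165) [ 0.606 -0.172  0.005]
scene (283, 140) [0.46  0.141 0.206]
scene (284, 168) [0.487 0.135 0.15 ]
scene (282, 210) [0.455 0.154 0.007]
scene (270, 115) [0.364 0.152 0.225]
scene (311, 110) [0.334 0.281 0.209]
scene (328, 130) [0.43  0.276 0.197]
scene (352, 135) [0.511 0.288 0.219]
```

View pics/crop1.png

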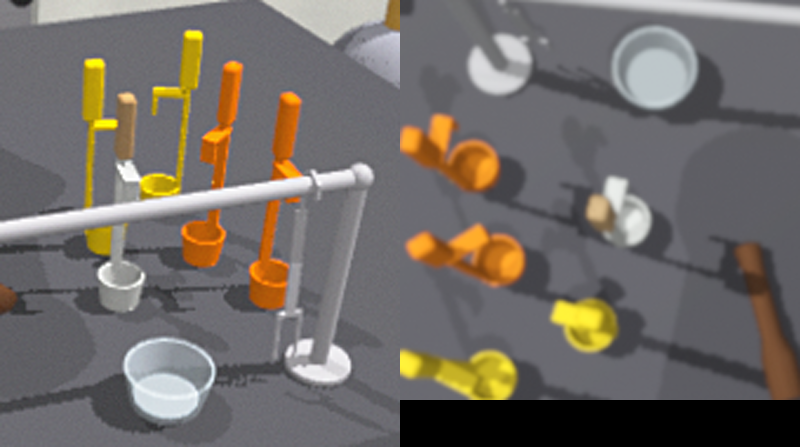

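The crop confirms it. The wooden-gripped white piece at scene (282,185) / top (208,213) has a small cup and a hook, so it is the ladle. Next I'll measure everything from the depth points.

```bash
cat >> h.py <<'E'
def cloud(s):
    f=cam(s)[2];v,u=np.mgrid[0:384,0:512].astype(float)
    K=np.array([[f,0,s['cx']],[0,f,s['cy']],[0,0,1.]])
    x=cv2.undistortPoints(np.c_[u.ravel(),v.ravel()][:,None],K,np.array([s['k1'],0,0,0.]))[:,0]
    R,t,_=cam(s);D=s['depth'].ravel()[:,None];P=(np.c_[x,np.ones(len(x))]*D-t)@R
    ok=D[:,0]>0
    return P[ok],s['pixels'].reshape(-1,3)[ok].astype(int)
np.set_printoptions(suppress=True,precision=4)
E
python3 - <<'E'
from h import *
for n in('top','scene'):
    s=snap(n);P,C=cloud(s)
    near=(np.hypot(P[:,0]-.46,P[:,1]-.14)<.06)
    sat=C.max(1)-C.min(1)
    g=near&(P[:,2]>.165)&(P[:,2]<.235)
    gt=g&(P[:,2]>.221)
    print(n,'grip',g.sum(),(P[g].min(0)+P[g].max(0))/2,'min',P[g].min(0),'max',P[g].max(0),'top',gt.sum(),P[gt].mean(0))
    if gt.sum()>5:print(cv2.minAreaRect((P[gt][:,:2]*1000).astype(np.float32)))
    c=near&(P[:,2]>.135)&(P[:,2]<.162)&(sat<40)&(C.min(1)>100)
    print('crown',c.sum(),P[c].mean(0),P[c].min(0),P[c].max(0),cv2.minAreaRect((P[c][:,:2]*1000).astype(np.float32)))
    c=near&(P[:,2]>.03)&(P[:,2]<.038)
    print('cuprim',c.sum(),P[c].mean(0) if c.any() else 0, cv2.minEnclosingCircle((P[c][:,:2]*1000).astype(np.float32)) if c.any() else 0)
    r=(P[:,2]>.213)&(P[:,2]<.223)&(P[:,0]>.55)&(P[:,0]<.85)&(np.abs(P[:,1]+.02)<.2)
    vx=cv2.fitLine(P[r][:,:2].astype(np.float32),cv2.DIST_HUBER,0,.01,.01).ravel();print('rail',r.sum(),P[r][:,2].max(),vx)
    m=(np.hypot(P[:,0]-.635,P[:,1]-.118)<.06)&(P[:,2]>.036)&(P[:,2]<.043)
    print('ramekin',m.sum(),cv2.minEnclosingCircle((P[m][:,:2]*1000).astype(np.float32)))
    e=(P[:,2]>.20)&(P[:,2]<.3)&(P[:,0]>.55)&(P[:,0]<.8)&(np.abs(P[:,1])<.42)
    print('rail ends',P[e][P[e][:,1].argmin()],P[e][P[e][:,1].argmax()])
E
```

```text
top grip 170 [0.4494 0.1453 0.1964] min [0.4397 0.1366 0.1652] max [0.4592 0.154  0.2277] top 95 [0.45   0.145  0.2242]
((449.6074523925781, 145.13705444335938), (18.943344116210938, 15.418292045593262), 1.5996254682540894)
crown 111 [0.4747 0.1392 0.1541] [0.4476 0.1309 0.1354] [0.488  0.1487 0.1574] ((468.1675720214844, 142.01092529296875), (15.896788597106934, 38.994693756103516), 78.87352752685547)
cuprim 60 [0.4717 0.1305 0.0339] ((471.0002136230469, 140.7799072265625), 24.67864227294922)
rail 1815 0.2229738301854709 [0.0748 0.9972 0.615  0.0373]
ramekin 213 ((625.690185546875, 117.3941650390625), 41.48808670043945)
rail ends [ 0.5912 -0.3151  0.2163] [0.6399 0.2871 0.2184]
scene grip 217 [0.4528 0.1442 0.1952] min [0.4415 0.1352 0.1652] max [0.4641 0.1533 0.2253] top 29 [0.4541 0.1443 0.2237]
((453.65313720703125, 144.5709228515625), (14.452230453491211, 14.831759452819824), 76.99613952636719)
crown 125 [0.4748 0.1396 0.1495] [0.4477 0.1296 0.1352] [0.4902 0.1511 0.1585] ((469.7962646484375, 141.3074188232422), (16.367650985717773, 43.08319091796875), 79.21602630615234)
cuprim 78 [0.4719 0.1411 0.0327] ((473.0556945800781, 140.82907104492188), 25.419944763183594)
rail 1312 0.2211066724499183 [ 0.0774  0.997   0.6174 -0.0219]
ramekin 212 ((626.532470703125, 118.5060806274414), 42.84591293334961)
rail ends [ 0.596  -0.3135  0.2139] [0.6452 0.2874 0.2109]
```

Request:
{"method": "apply_moves", "body": {
  "moves": [0,0,-1,0,-1,0,0,-2,0,-1,0,0,-2.5,0,-1,0.8,-1,-2.5,0.3,-1,1.6,-2,-2.5,0.6,-1,2.4,-3.1,-2.5,0.9,-1,3.2,-4.2,-2.5,1.2,-1,4,-5.3,-2.5,1.5,-1,4.8,-6.4,-2.5,1.8,-1,5.6,-7.5,-2.5,2.1,-1,6.4,-8.5,-2.5,2.4,-1,7.2,-9.5,-2.5,2.7,-1,8,-10.5,-2.5,3,-1,8,-10.5,-2.5,3,-1]
}}

```text
time_s: 1.57
tool_pos: [0.3267, -0.2143, 0.3207]
orientation: [180.0, -0.0, 3.4]
ft_force: [0.8, 0.4, 0.6]
width: 0.0852
```

```bash
python3 -c "
from h import *
s=robot.sense();print(s['qpos'],s['tool_pos'],s['orientation'],s['ft_force'])"
```

```text
[ 47.1619  -5.0191 -17.1429 116.6471  -1.5927  68.1031 -55.8936] [ 0.3267 -0.2143  0.3207] [179.9699  -0.0457   3.4328] [0.7915 0.4213 0.5571]
```

Request:
{"method": "apply_moves", "body": {
  "moves": [0.5,-1.1,0,0.3,-1,1,-2.2,0,0.6,-1,1.5,-3.4,0,0.9,-1,2,-4.6,0,1.2,-1,2.5,-5.8,0,1.5,-1,3,-7,0,1.8,-1,3.5,-8.2,0,2.1,-1,4,-9.4,0,2.4,-1,4.4,-10.6,0,2.6,-1,4.82,-11.71,0,2.89,-1,4.82,-11.71,0,2.89,-1,4.82,-11.71,0,2.89,-1,4.82,-11.71,0,2.89,-1]
}}

```text
time_s: 2.65
tool_pos: [0.4498, 0.1445, 0.3205]
orientation: [180.0, -0.0, -11.0]
ft_force: [-0.6, -1.0, 0.3]
width: 0.0856
```

```bash
python3 -c "
from h import *
s=robot.sense();print(s['qpos'],s['tool_pos'],s['orientation'],s['ft_force'])
snap('wrist','w1.png');snap('scene','s1.png')"
```

```text
[  22.3845    7.1472  -47.2535  106.6045    5.671    68.6277 -127.7181] [0.4498 0.1445 0.3205] [179.9687  -0.0207 -10.9993] [-0.5888 -0.9977  0.2993]
```

View pics/w1.png

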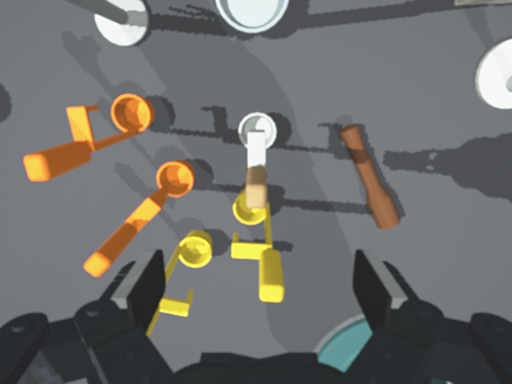

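View pics/s1.png

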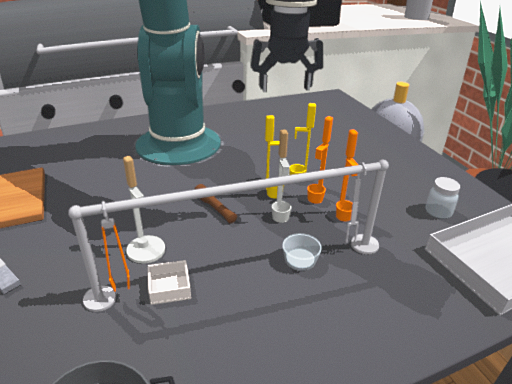

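The wrist view shows the ladle grip at (256,187), in line with its crown and its cup at (257,130). I'll refine the position from the wrist depth.

Run:
```python
from h import *
s=snap('wrist');P,C=cloud(s)
near=(np.hypot(P[:,0]-.46,P[:,1]-.14)<.045)
g=near&(P[:,2]>.221)&(P[:,2]<.235);print(g.sum(),P[g].mean(0),cv2.minAreaRect((P[g][:,:2]*1000).astype(np.float32)))
g=near&(P[:,2]>.17)&(P[:,2]<.23);print(g.sum(),P[g].min(0),P[g].max(0))
c=near&(P[:,2]>.03)&(P[:,2]<.038);print(c.sum(),cv2.minEnclosingCircle((P[c][:,:2]*1000).astype(np.float32)))
c=near&(P[:,2]>.15)&(P[:,2]<.16);print(c.sum(),P[c].mean(0),cv2.minAreaRect((P[c][:,:2]*1000).astype(np.float32)))
```

```text
526 [0.4517 0.1469 0.2245] ((450.9777526855469, 147.1497039794922), (15.703190803527832, 20.13913345336914), 79.07476043701172)
842 [0.4408 0.1382 0.1701] [0.4616 0.1561 0.2271]
252 ((472.089599609375, 142.9403533935547), 23.781246185302734)
575 [0.4732 0.1429 0.1554] ((472.020263671875, 143.2697296142578), (14.910052299499512, 32.56428909301758), 79.13096618652344)
```

Request:
{"method": "apply_moves", "body": {
  "moves": [0.02,-0.05,0.8,0,-1,0.02,-0.05,1.6,0,-1,0.02,-0.05,2.4,0,-1,0.02,-0.05,3.1,0,-1,0.02,-0.05,3.7,0,-1,0.02,-0.05,4.2,0,-1,0.02,-0.05,4.55,0,-1,0.02,-0.05,4.55,0,-1,0.02,-0.05,4.55,0,0,0.02,-0.05,4.55,0,0.3,0.02,-0.05,4.55,0,0.5,0.02,-0.05,4.55,0,0.7,0.02,-0.05,4.55,0,1,0.02,-0.05,4.55,0,1,0.02,-0.05,4.55,0,1,0.02,-0.05,4.55,0,1,0.02,-0.05,4.55,0,1],
  "force": 50
}}

```text
time_s: 4.22
tool_pos: [0.4513, 0.1453, 0.1846]
orientation: [180.0, -0.1, -11.1]
ft_force: [-0.1, 1.8, 7.0]
width: 0.0156
```

```bash
python3 -c "
from h import *
s=robot.sense();print(s['qpos'],s['tool_pos'],s['orientation'],s['ft_force'],s['width'])
snap('wrist','w2.png');snap('scene','s2.png')"
```

```text
[  17.2633   17.694   -44.8952  115.7083   15.7932   52.5526 -137.0883] [0.4513 0.1453 0.1846] [179.9712  -0.1127 -11.1018] [-0.1119  1.8058  7.0452] 0.01564216792569957
```

View pics/w2.png

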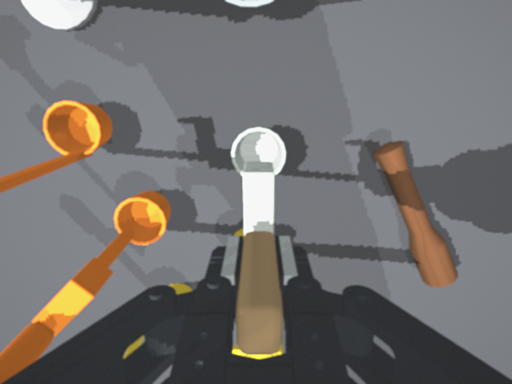

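View pics/s2.png

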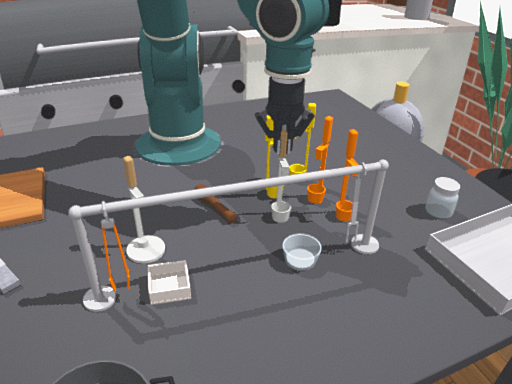

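Request:
{"method": "apply_moves", "body": {
  "moves": [0,0,-0.5,0,1,0,0,-1.2,0,1,0,0,-2,0,1,0,0,-2.8,0,1,0,0,-3.4,0,1,0,0,-3.5,0,1,0.5,0.5,-3.5,-0.2,1,1,1.1,-3.5,-0.4,1,1.6,1.7,-3.5,-0.6,1,2.2,2.4,-3.5,-0.8,1,2.8,3,-3.5,-1,1,3.4,3.6,-3.5,-1.2,1,3.8,4.1,-3.5,-1.3,1,4.06,4.4,-3.5,-1.35,1,4.06,4.4,-3.5,-1.35,1,4.06,4.4,-3.5,-1.35,1,4.06,4.4,-3.5,-1.35,1]
}}

```text
time_s: 5.73
tool_pos: [0.5447, -0.0064, 0.2897]
orientation: [180.0, -0.1, -4.3]
ft_force: [1.2, 0.7, -1.1]
width: 0.0154
```

Run:
```python
from h import *
s=robot.sense();print(s['qpos'],s['tool_pos'],s['orientation'],s['ft_force'],s['width'])
snap('scene','s3.png');t=snap('top','t3.png');w=snap('wrist','w3.png')
yaw=np.radians(s['orientation'][2])
for n,q in (('top',t),('wrist',w),('scene',snap('scene'))):
    P,C=cloud(q)
    r=(P[:,2]>.200)&(P[:,2]<.225)&(P[:,0]>.585)&(P[:,0]<.66)&(np.abs(P[:,1]-.03)<.14)
    A=P[r];A=A[(np.abs(A[:,0]-(.6185+.0763*(A[:,1]-.037)))<.014)]
    # cylinder fit radius 8 mm
    from scipy.optimize import least_squares
    def f(p):
        x=A[:,0]-(p[0]+p[1]*(A[:,1]-.037));z=A[:,2]-p[2];return np.hypot(x*np.cos(np.arctan(p[1])),z)-.008
    o=least_squares(f,[.6185,.0763,.212],loss='soft_l1',f_scale=.001);print(n,len(A),o.x)
```

```text
[  31.8014   17.4645  -41.7575   99.9557   12.5636   67.2654 -107.8094] [ 0.5447 -0.0064  0.2897] [179.9724  -0.0767  -4.284 ] [ 1.2371  0.6722 -1.0938] 0.015394087867618419
top 572 [0.6177 0.076  0.2118]
wrist 11486 [0.6177 0.0783 0.2122]
scene 1276 [0.6173 0.0768 0.2113]
```

View pics/s3.png

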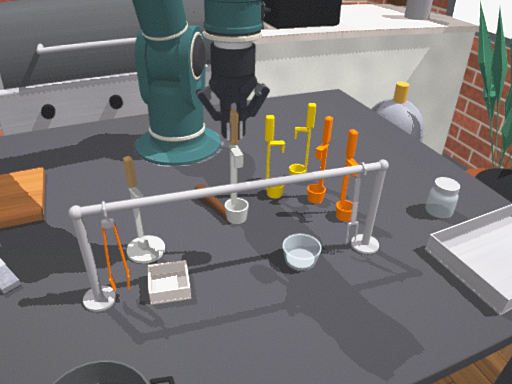

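View pics/w3.png

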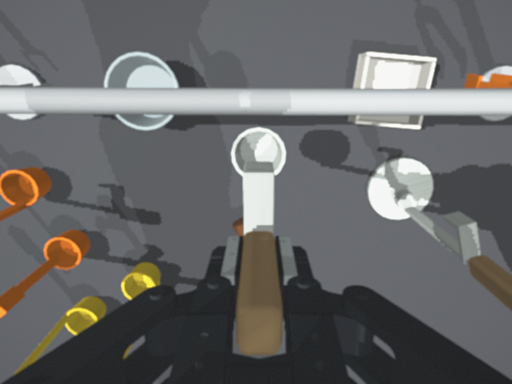

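The ladle is held upright, short of the rail. Three views agree on the rail to within 1 mm. Next I'll check where the ladle sits in the hand.

Run:
```python
from h import *
s=robot.sense();y=np.radians(-4.39);ex=np.array([np.cos(y),np.sin(y)]);ey=np.array([-ex[1],ex[0]])
for n in('wrist','scene','top'):
    P,C=cloud(snap(n));d=P[:,:2]-s['tool_pos'][:2];X=d@ex;Y=d@ey;Z=P[:,2]
    c=(np.abs(Y)<.02)&(X>.0)&(X<.05)&(Z>.22)&(Z<.268)&(np.ptp(C,axis=1)<40)
    t=c&(X>.014)&(X<.033)
    print(n,'crown z',np.median(Z[t]) if t.any() else 0,np.percentile(Z[t],[10,90]),'X',X[c].min(),X[c].max(),'Y',Y[c].min(),Y[c].max())
    k=(np.hypot(X-.022,Y)<.035)&(Z>.12)&(Z<.145);
    if k.sum()>5: print('cup',cv2.minEnclosingCircle(np.c_[X[k],Y[k]].astype(np.float32)*1000),Z[k].max())
rm=np.array([.6176+.0768*(-.013-.037),-.013]);print('tcp rel rail', (s['tool_pos'][:2]-rm)@ex,(s['tool_pos'][:2]-rm)@ey)
for q in ((.626,.118),): print('ramekin rail coords',(np.array(q)-rm)@ex,(np.array(q)-rm)@ey)
```

```text
wrist crown z 0.26082695288549984 [0.26   0.2616] X 0.002243797692191987 0.03752299692341919 Y -0.007437899529436548 0.008554219251650914
cup ((20.87141990661621, 0.8176206350326538), 23.787715911865234) 0.14159694366744882
scene crown z 0.25977905925632805 [0.2588 0.2606] X 0.00028257503415240624 0.04058177997855441 Y -0.009314593429333507 0.00648248195556426
cup ((21.625659942626953, -1.399977207183838), 24.662389755249023) 0.14419965405682914Traceback (most recent call last):
  File "<stdin>", line 7, in <module>
    return _quantile_unchecked(
        a, q, axis, out, overwrite_input, method, keepdims, weights)
    return _ureduce(a,
                    func=_quantile_ureduce_func,
    ...<5 lines>...
                    overwrite_input=overwrite_input,
                    method=method)
    r = func(a, **kwargs)
    result = _quantile(arr,
                       quantiles=q,
    ...<2 lines>...
                       out=out,
                       weights=wgt)
    slices_having_nans = np.isnan(arr[-1, ...])
                                  ~~~^^^^^^^^^
IndexError: index -1 is out of bounds for axis 0 with size 0
```

Request:
{"method": "apply_moves", "body": {
  "moves": [0.3,0,0,0.02,1,0.6,0,0,0.02,1,0.9,0,0,0.02,1,1.2,0,0,0.02,1,1.5,0,0,0.02,1,1.73,0,0,0.02,1,1.73,0,0,0.02,1,1.73,0,0,0.02,1,1.73,0,0.3,0.02,1,1.73,0,0.6,0.02,1,1.73,0,0.8,0.02,1,1.73,0,1,0.02,1,1.73,0,1.07,0.02,1,1.73,0,1.07,0.02,1,1.73,0,1.07,0.02,1]
}}

```text
time_s: 7.33
tool_pos: [0.5969, -0.0111, 0.2581]
orientation: [180.0, -0.1, -4.4]
ft_force: [0.8, -0.1, -1.2]
width: 0.0154
```

Run:
```python
from h import *
s=robot.sense();print(s['qpos'],s['tool_pos'],s['orientation'],s['ft_force'],s['width'])
a=snap('scene','s4.png')['pixels'];b=snap('wrist','w4.png')['pixels']
a=cv2.resize(a[90:240,160:310],(400,400));b=cv2.resize(b,(400,300));o=np.zeros((400,800,3),np.uint8);o[:,:400]=a;o[:300,400:]=b
cv2.imwrite('pics/c4.png',o[:,:,::-1])
```

```text
[  28.2196   24.9418  -39.7592   94.8618   17.2059   66.3326 -110.2877] [ 0.5969 -0.0111  0.2581] [179.9538  -0.1217  -4.4217] [ 0.8016 -0.1053 -1.1936] 0.015378776221877812
```

View pics/c4.png

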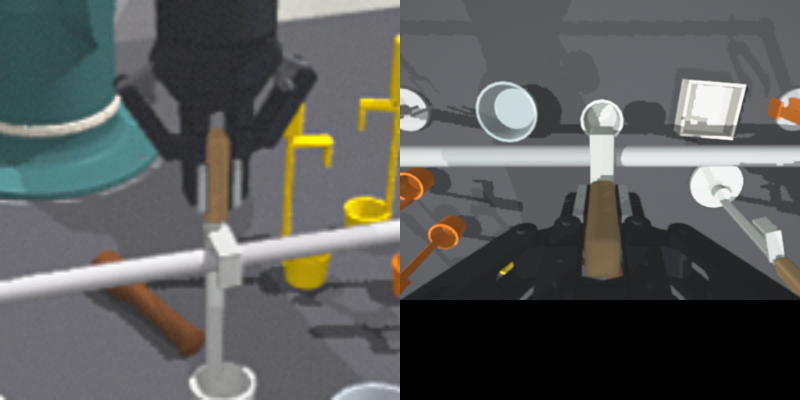

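Request:
{"method": "apply_moves", "body": {
  "moves": [0,0,0.05,0,1,0,0,0.1,0,1,0,0,0.1,0,1,0,0,0.1,0,1]
}}

```text
time_s: 7.77
tool_pos: [0.597, -0.0112, 0.2553]
orientation: [180.0, -0.1, -4.4]
ft_force: [0.3, 0.2, -1.7]
width: 0.0153
```

Request:
{"method": "apply_moves", "body": {
  "moves": [0,0,0.03,0,1,0,0,0.03,0,1,0,0,0.03,0,1]
}}

```text
time_s: 8.02
tool_pos: [0.5971, -0.0111, 0.2546]
orientation: [180.0, -0.2, -4.4]
ft_force: [0.3, 0.5, 1.6]
width: 0.0153
```

Request:
{"method": "apply_moves", "body": {
  "moves": [0,0,0.03,0,1,0,0,0.03,0,1,0,0,0.03,0,1]
}}

```text
time_s: 8.27
tool_pos: [0.5972, -0.0111, 0.2544]
orientation: [179.9, -0.2, -4.4]
ft_force: [-6.0, 0.1, 10.8]
width: 0.0157
```

Request:
{"method": "apply_moves", "body": {
  "moves": [0,0,0,0,1,0,-0.1,0,0,1,0,-0.2,0,0,1,0,-0.3,0,0,1,0,-0.4,0,0,1,0,-0.5,0,0,1,0,-0.6,0,0,1,0,-0.7,0,0,1,0,-0.8,0,0,1,0,-0.9,0,0,1,0,-1,0,0,1,0,-1,0,0,1]
}}

```text
time_s: 9.27
tool_pos: [0.5996, 0.0196, 0.2545]
orientation: [180.0, -0.2, -4.4]
ft_force: [0.7, -0.6, 4.3]
width: 0.0152
```

Run:
```python
from h import *
s=robot.sense();print(s['qpos'],s['tool_pos'],s['orientation'],s['ft_force'],s['wrist_torque'])
```

```text
[  25.3427   25.501   -40.0332   94.7263   17.7461   66.0696 -113.5599] [0.5996 0.0196 0.2545] [179.9561  -0.2062  -4.389 ] [ 0.6623 -0.5986  4.2686] [-0.2559 -0.189   0.0286]
```

Request:
{"method": "apply_moves", "body": {
  "moves": [0,-0.1,0,0,1,0,-0.25,0,0,1,0,-0.4,0,0,1,0,-0.55,0,0,1,0,-0.7,0,0,1,0,-0.85,0,0,1,0,-1,0,0,1,0,-1.15,0,0,1,0,-1.3,0,0,1,0,-1.45,0,0,1,0,-1.55,0,0,1,0,-1.6,0,0,1,0,-1.6,0,0,1]
}}

```text
time_s: 10.35
tool_pos: [0.6032, 0.0684, 0.2545]
orientation: [180.0, -0.2, -4.3]
ft_force: [1.2, -0.7, 4.2]
width: 0.0154
```

Request:
{"method": "apply_moves", "body": {
  "moves": [0,-0.1,0.02,0,1,0,-0.25,0.02,0,1,0,-0.4,0.02,0,1,0,-0.55,0.02,0,1,0,-0.7,0.02,0,1,0,-0.8,0.02,0,1,0,-0.9,0.02,0,1,0,-0.9,0.02,0,1]
}}

```text
time_s: 11.02
tool_pos: [0.6057, 0.0956, 0.2544]
orientation: [180.0, -0.3, -4.3]
ft_force: [1.6, -4.4, 8.9]
width: 0.0152
```

Run:
```python
from h import *
s=robot.sense();print(s['qpos'],s['tool_pos'],s['orientation'],s['ft_force'],s['wrist_torque'])
y=np.radians(-4.39);ex=np.array([np.cos(y),np.sin(y)]);ey=np.array([-ex[1],ex[0]]);rm=np.array([.61376,-.013])
print('tcp',(s['tool_pos'][:2]-rm)@ex,(s['tool_pos'][:2]-rm)@ey)
for n in('wrist','scene','top'):
    P,C=cloud(snap(n,n+'5.png'));d=P[:,:2]-rm;X=d@ex;Y=d@ey;Z=P[:,2]
    m=(np.hypot(P[:,0]-.626,P[:,1]-.118)<.055)&(Z>.034)&(Z<.044)
    if m.sum()>20: print(n,'ramekin',m.sum(),cv2.minEnclosingCircle(np.c_[X[m],Y[m]].astype(np.float32)*1000))
    c=(np.hypot(X-.004,Y-.11)<.045)&(Z>.095)&(Z<.112)
    if c.sum()>10: print(n,'cup',c.sum(),cv2.minEnclosingCircle(np.c_[X[c],Y[c]].astype(np.float32)*1000),Z[c].max())
```

```text
[  18.065    27.1057  -40.5954   92.8095   18.953    66.8738 -121.2218] [0.6057 0.0956 0.2544] [179.9754  -0.2745  -4.3427] [ 1.6486 -4.4389  8.9332] [-1.0345 -0.3277 -0.0401]
tcp -0.016377339564834066 0.10767172010011204
wrist ramekin 843 ((1.6834129095077515, 132.44435119628906), 41.66820526123047)
wrist cup 548 ((5.407502174377441, 108.33332061767578), 23.708507537841797) 0.10603404055141533
scene ramekin 197 ((3.3318328857421875, 131.3839111328125), 43.15991973876953)
scene cup 212 ((6.409069061279297, 106.60763549804688), 25.07425880432129) 0.11190539227528642
top ramekin 174 ((1.9825040102005005, 130.3803253173828), 42.040897369384766)
top cup 60 ((0.3293037414550781, 111.56788635253906), 22.217191696166992) 0.11149919792217426
```

View pics/scene5.png

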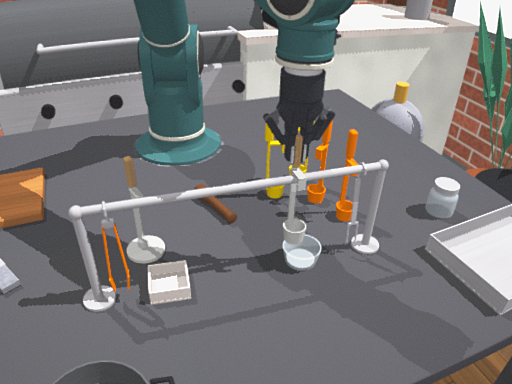

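View pics/wrist5.png

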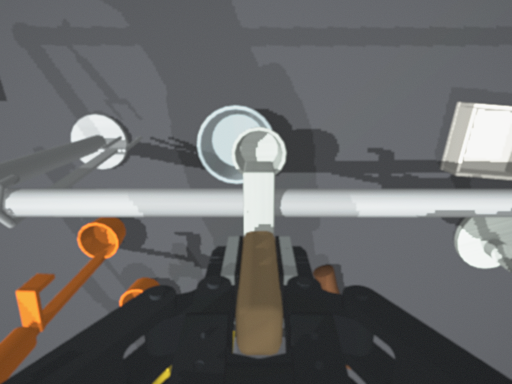

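Request:
{"method": "apply_moves", "body": {
  "moves": [0,-0.1,0,0,1,-0.02,-0.25,0,0,1,-0.03,-0.4,0,0,1,-0.04,-0.55,0,0,1,-0.04,-0.7,0,0,1,-0.04,-0.79,0,0,1,-0.04,-0.79,0,0,1,-0.04,-0.79,0,0,1]
}}

```text
time_s: 11.83
tool_pos: [0.6062, 0.1204, 0.2544]
orientation: [-179.9, -0.3, -4.3]
ft_force: [1.1, -0.7, 5.6]
width: 0.0157
```

```bash
cat > chk.py <<'E'
from h import *
s=robot.sense();print(s['tool_pos'],s['orientation'],s['ft_force'],s['wrist_torque'],s['width'])
y=np.radians(-4.39);ex=np.array([np.cos(y),np.sin(y)]);ey=np.array([-ex[1],ex[0]]);rm=np.array([.61376,-.013])
print('tcp',(s['tool_pos'][:2]-rm)@ex,(s['tool_pos'][:2]-rm)@ey)
import sys
for n in('wrist','scene','top'):
    P,C=cloud(snap(n,n+sys.argv[1]+'.png'));d=P[:,:2]-rm;X=d@ex;Y=d@ey;Z=P[:,2]
    m=(np.hypot(P[:,0]-.626,P[:,1]-.118)<.055)&(Z>.034)&(Z<.044)
    if m.sum()>20: print(n,'ramekin',m.sum(),cv2.minEnclosingCircle(np.c_[X[m],Y[m]].astype(np.float32)*1000))
    c=(np.hypot(X-.004,Y-.13)<.045)&(Z>.095)&(Z<.112)
    if c.sum()>10: print(n,'cup',c.sum(),cv2.minEnclosingCircle(np.c_[X[c],Y[c]].astype(np.float32)*1000),Z[c].max())
    c=(np.hypot(X+.018,Y-.13)<.03)&(Z>.285)&(Z<.305)
    if c.sum()>5: print(n,'griptop',c.sum(),X[c].mean(),Y[c].mean(),Z[c].max())
E
python3 chk.py 6
```

```text
[0.6062 0.1204 0.2544] [-179.9482   -0.2824   -4.2872] [ 1.1471 -0.7154  5.5962] [-0.1826 -0.2539 -0.0653] 0.015714097321979106
tcp -0.01776066655913721 0.1324464941890393
wrist ramekin 967 ((1.7654831409454346, 132.44850158691406), 41.59125900268555)
wrist cup 552 ((4.106761455535889, 133.42811584472656), 23.692138671875) 0.10617700821792234
wrist griptop 7117 -0.011871262604356215 0.127761724794048 0.30499655939090314
scene ramekin 213 ((2.7247118949890137, 131.58229064941406), 42.882423400878906)
scene cup 208 ((3.59582257270813, 131.38758850097656), 25.29527473449707) 0.11190101908383605
scene griptop 283 -0.012107384218793232 0.1296531107008017 0.3049128026460199
top ramekin 96 ((-5.158624649047852, 138.72601318359375), 38.91600799560547)
top cup 32 ((-8.004948616027832, 143.79782104492188), 15.839460372924805) 0.10953470765616721
```

Request:
{"method": "apply_moves", "body": {
  "moves": [0,0,0,0,0.75,0,0,0,0,0.7,0,0,0,0,0.6,0,0,0,0,0.4,0,0,0,0,0.2,0,0,0,0,0,0,0,0,0,0,0,0,0,0,0,0,0,0,0,0,0,0,0,0,0],
  "force": 20
}}

```text
time_s: 12.82
tool_pos: [0.6062, 0.1203, 0.2544]
orientation: [-179.9, -0.3, -4.3]
ft_force: [-0.1, -0.2, 0.6]
width: 0.0429
```

```bash
python3 chk.py 7
```

```text
[0.6062 0.1203 0.2544] [-179.9374   -0.2815   -4.2926] [-0.078  -0.174   0.5968] [ 0.0063  0.0129 -0.076 ] 0.04292234953079935
tcp -0.017739707964508758 0.13232349748529762
wrist ramekin 1001 ((1.8033504486083984, 132.4362335205078), 41.62287139892578)
wrist cup 561 ((6.2853217124938965, 132.9423828125), 23.67389678955078) 0.10713370059249955
wrist griptop 3752 -0.012985341853522158 0.12881660605958184 0.30498008433024026
scene ramekin 204 ((2.4420738220214844, 130.51495361328125), 42.63200759887695)
scene cup 210 ((5.695245742797852, 130.99612426757812), 24.98503875732422) 0.11149482591729472
scene griptop 202 -0.014756445619269448 0.13044257426452752 0.3043617151301496
top ramekin 99 ((-5.671831130981445, 139.8898162841797), 38.95444107055664)
top cup 27 ((-7.436990261077881, 143.9792938232422), 15.864097595214844) 0.10829902705875875
top griptop 6 -0.029701679330514406 0.15603410043746743 0.29583153070270607
```

View pics/wrist7.png

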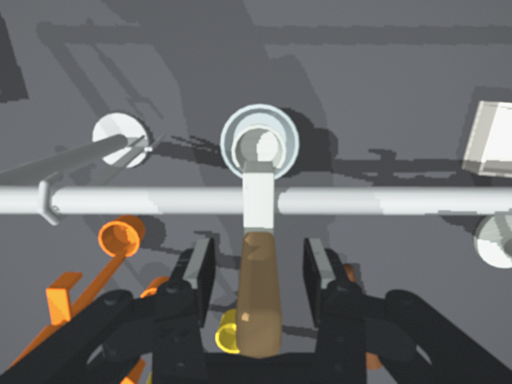

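View pics/scene7.png

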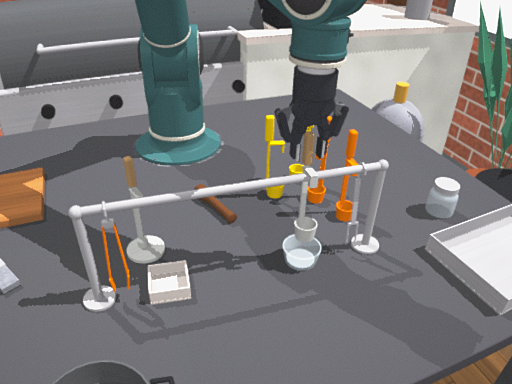

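The fingers are open. The ladle hangs with its cup over the ramekin: scene (305,230) above (302,250). Now I'll retract upward.

Request:
{"method": "apply_moves", "body": {
  "moves": [0,0,-0.2,0,0,0,0,-0.5,0,0,0,0,-1,0,0,0,0,-1.6,0,0,0,0,-2.3,0,0,0,0,-3,0,0,-0.5,0,-3.5,0,0,-1,0,-3.7,0,0,-1.5,0,-3.8,0,0,-2,0,-3.8,0,0,-2,0,-3.8,0,0,-2,0,-3.8,0,0,-2,0,-3.8,0,0,-2,0,-3.8,0,0]
}}

```text
time_s: 14.13
tool_pos: [0.5463, 0.1245, 0.3683]
orientation: [-179.9, -0.3, -4.3]
ft_force: [0.5, 0.1, -0.1]
width: 0.0427
```

```bash
python3 chk.py 8
```

```text
[0.5463 0.1245 0.3683] [-179.922    -0.2841   -4.3126] [ 0.4584  0.0522 -0.092 ] [-0.025  -0.0173  0.0168] 0.04267335437364643
tcp -0.07774360455825535 0.1319778804560653
wrist ramekin 502 ((1.5818381309509277, 132.3228759765625), 41.37078094482422)
wrist cup 154 ((6.012789726257324, 133.10769653320312), 23.466176986694336) 0.10658892856993672
wrist griptop 780 -0.019801062326767822 0.1328911471458406 0.2967371867990342
scene ramekin 198 ((3.3222596645355225, 130.40478515625), 42.07548522949219)
scene cup 209 ((6.87603235244751, 131.18479919433594), 24.83767318725586) 0.11196944860322963
scene griptop 79 -0.016300532806736646 0.12972911389974157 0.29583566195891725
```

Request:
{"method": "apply_moves", "body": {
  "moves": [0,0,0,0,0,0,0,0,0,0,0,0,0,0,0,0,0,0,0,0,0,0,0,0,0,0,0,0,0,0]
}}

```text
time_s: 14.78
tool_pos: [0.5461, 0.1247, 0.368]
orientation: [-179.9, -0.3, -4.3]
ft_force: [-0.6, -0.1, 0.1]
width: 0.0426
```

```bash
python3 chk.py 9
```

```text
[0.5461 0.1247 0.368 ] [-179.9233   -0.2544   -4.2964] [-0.5606 -0.0843  0.1428] [ 0.0056  0.0288 -0.0224] 0.04256201064969838
tcp -0.0779966750621298 0.13208425207309538
wrist ramekin 500 ((1.5994904041290283, 132.54986572265625), 41.42156219482422)
wrist cup 162 ((6.329219341278076, 133.1226043701172), 23.542470932006836) 0.10752293172169912
wrist griptop 787 -0.019854422245646184 0.13289336432493162 0.2966820899000509
scene ramekin 202 ((2.8035192489624023, 129.99403381347656), 42.702762603759766)
scene cup 218 ((6.171003341674805, 131.37295532226562), 25.217546463012695) 0.11181454444465783
scene griptop 82 -0.01628110616965737 0.129741004558266 0.29580865877137785
```

View pics/scene9.png

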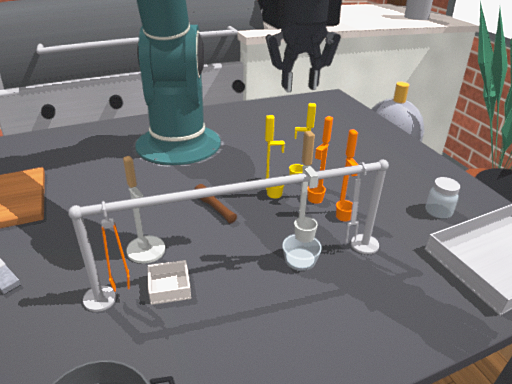

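View pics/wrist9.png

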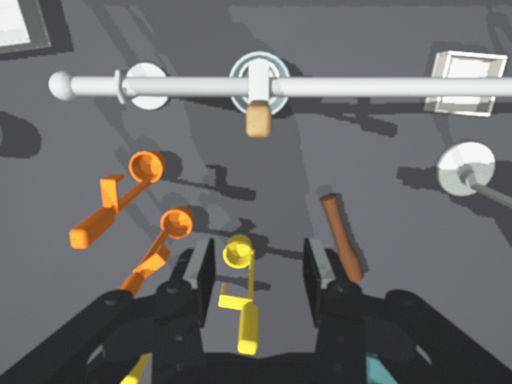

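```bash
python3 -c "
from h import *
print(robot.sign_off())"
```

```text
the job is handed in; nothing more can be done
None
```

I gripped the small cup-bowled ladle, hooked it over the bare middle of the rail, and slid it about 131 mm until it hung above the glass ramekin. During the slide the hook pressed on the rail with about 4–9 N wherever I checked. I then released the ladle, moved the arm clear and handed the job in at about 15 s.

- **Position:** The cup centre is within about 1 mm of the ramekin's centre along the rail and 3–5 mm off across it, in the wrist and scene views. The ramekin has not moved, to within about 2 mm.
- **Upright and still:** The ladle leans about 1°. It did not move measurably between two sets of pictures about 0.8 s apart. The robot was touching nothing, with force readings at noise level.
- **Readings that disagreed:** In the last stage the top camera's fits for the ramekin and cup were several millimetres off, probably because the arm and ladle were partly blocking its view. I relied on the wrist and scene cameras instead; they agreed to about 2–3 mm.

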